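# Cap the spare outlet of the water filter and tighten its clamp band

## Robot

A 6-joint arm with a two-finger parallel gripper is mounted at the origin on a cart in front of the work surface, level with it; the furniture and walls round the work are solid. World frame = base frame: x ahead of the robot, y to its left, z up, the work surface at z = 0. Lengths are in m, angles in degrees, forces in N, time in s.
With the tool pointing down it reaches from about 0.25 to 0.725 m from the base axis. Payload 9.7 kg.
Tool frame: the origin (TCP) lies midway between the tips of the shut fingers; the grasp point (between the pads) lies 19 mm behind it; z points along the fingers, y is the line along which they close (so a half turn about z gives the same grasp; the last joint's range is limited). The gripper opens to 85 mm and grips with 20 to 120 N. Pads are 22 mm wide; open, the fingers measure 114 mm over their backs; the gripper's body (76 mm by 85 mm) begins 54 mm behind the grasp point. The pads swing forward as they close: fully open they stand 13 mm farther back than shut.
Start: joints at [-64.114, 4.979, 10.078, 95.1, 0, 90], TCP at [0.24, -0.495, 0.231] pointing down, gripper open.
Joint ranges: [-179.16, 179.16], [-48.56, 103.87], [-65.8, 70.77], [-126.05, 130.52], [-82.76, 87.17], [-180, 180]. Speed limits (degrees/s): [127.2, 127.2, 147.25, 180, 180, 180].

## Interface

Orientations are given as [roll, pitch, yaw] about the fixed x, y, z axes, in that order (R = Rz(yaw) Ry(pitch) Rx(roll)).
In Python, from workcell import bot gives the robot as it stands.
- The arm moves only by the shell command python3 -m crank 'ROWS' [FORCE]. ROWS is JSON, a list of rows, each an object with "gripper": the finger opening in mm, from 0 to 85.4; "travel": the shift along the tool's x, y, z in mm, a list of three; "twist": the turn, a rotation vector about the tool's x, y, z in rad, a list of three. In form: [{"gripper": gripper, "travel": [tx, ty, tz], "twist": [rx, ry, rz]}, ...]. A call has 1 to 12 rows; each row shifts and turns the commanded pose from where the row before left it, along the tool's axes as they then stand; what a row does not reach is not made up. A row lasts 1/8 s, in which the tool goes at most 62.5 mm and 10.7 degrees, less where a joint would pass 70% of its speed; a pose out of reach is approached as far as the arm can. A call is refused whole if a number of a shift passes 62.5 or a number of a turn 0.188, either way. A call with a gripper value outside its range is refused whole. The fingers move at their own pace and stop on an object; FORCE is the grip in N (left out, the last holds). Time passes only in rows, so rows that do not move let the fingers close. It gives the time, the measured TCP pose, the force, the opening and the grip force at its end, in the units of the state.
- bot.get_obs(): the state, without advancing time (a new reading comes with each control period).
- bot.camera(name): name is "scene" or "side" or "wrist"; returns the picture (420x560x3 uint8, red, green, blue); there is no depth.
- bot.calibration(name): a dict with "vfov" (degrees; the focal length in pixels is half the picture's height over the tangent of half this angle, whatever the lens; pixels are square), "cx", "cy" (the principal point, pixels), "k1" (the pictures are not rectified: a ray, as slopes to the right and down, at radius r is drawn at 1 + k1 r^2 times it, then the intrinsics apply), "camera_from_world" (4x4, takes a point from world to camera coordinates). Camera axes: x right, y down, z forward; pixel columns grow to the right and rows downward; lengths in m; the calibration is good to about 2 mm. A picture is of the moment at which its call begins: read the wrist's pose just before it. calibration takes no time and is no camera call; for the wrist camera it gives the pose at the moment of the call.
- bot.job_done(): hands the job in; it is judged then, once.
The state is a dict: "time": time; "q": joint angles; "qd": joint speeds; "joint_efforts": joint torques, N m; "ee_pos": TCP position; "tcp_rot": TCP orientation; "wrist_force": force on the tool from outside, world axes, zero at the start; "torque": the same for the moment, N m; "opening": finger opening in m; "grasp_force": force on a finger pad.
Only numpy, scipy, OpenCV 4.12 (cv2) and the standard library are available. Lean on these libraries where they do the work, as an engineer would, in place of code of your own. Each camera call takes 0.05 s, during which the arm holds its last target. There are 200 camera calls.

## Task

The spare barbed outlet on top of the white countertop water filter must be closed off: push the black blanking cap, which carries a steel clamp band, down over the upright barbed stub, past the barb, until it sits squarely on the black rubber shoulder, pressing firmly but without ramming it. Then turn the red wing key of the band clockwise until the band is snug, stopping soon after the key has clearly stiffened and well short of overtightening, and let go. Leave the jars, the tin and the mug alone.

Things in the scene. Friction and masses are not known exactly. Their poses are not given: they have to be found in the camera images.
- cap_center (a point): Centre of the loose black blanking cap, half-way up (18 mm above its open underside), z up its axis. Round, 34 mm wide, 36 mm high, about 0.18 kg; bore 25.5 mm wide, 30 mm deep. A steel band (2 to 14 mm up) is fixed on it; its housing, 30 mm wide (y), reaches 37 mm from the axis on the cap's -x side. Grasp the cap across its y axis, tips at most 30 mm below its top.
- key_grip (a point): Centre of the red wing of the band's screw key, on the screw's upright axis, 22 mm from the cap's axis along the cap's -x. Turns with the key. Wing 8 mm thick (its x), 24 mm wide (its y), 16 mm high, centred 57 mm above the cap's underside and 21 mm above the cap's top; pinch it across its thickness, from above.
- key: The whole key with its snail cam, which turns hidden in the band housing and presses on the neck of the stub; origin on the screw axis, 18 mm above the cap's underside. While the fingers hold the key they also hold the cap aside: let go, and the cap may settle up to 0.75 mm, which slackens the band; check with a fresh grasp.
- key_turn (a joint): Key angle, rad, grows clockwise from above (tightening), starts at 0.1 to 0.5 (wing's x along the cap's x at 0), stays where left, end stop 3.3. Runs free (0.06 N m) up to 0.8 at least; unknown wear: the cam bites at some 1 to 2.4, so 2 to 4 grasps. Then its force on the stub grows 40 to 80 N a rad. At 25 N the torque on a key held after a small turn is about 0.13 N m. Snug: 8 to 60 N.
- stub_seat (a point): Centre of the top of the black rubber shoulder (40 mm wide) at the foot of the stub, 54 mm above the worktop, z up. The grey stub rises 28 mm above it, 24 mm thick, its top 9 mm tapering to 15 mm. A springy barb about 17 mm above the shoulder resists the cap with 5 to 10 N, then drags by a few N until the cap's underside meets the shoulder, which gives 1 mm for 12 N. Any yaw of the cap will do.
- water_filter: white box-shaped water filter, fixed, 110 (x) x 120 (y) x 50 mm high, origin on the worktop, the box's centre at x = 5 mm; the barbed stub is at x = -18 mm, y = 0; a flat grey cartridge lid 9 mm high at x = 34, y = 22 mm and a small inlet on its +y side.
- shoulder: Black rubber shoulder of the stub, 40 mm wide, 4 mm high, part of the filter, yields up to 3 mm; origin in the middle of its underside.
- tin_small: small food tin, 75 mm wide, 58 mm high, origin in its underside; leave alone
- jam_jar: jam jar with yellow lid, 71 mm wide, 110 mm high, origin in its underside; leave alone
- spice_a: spice jar, brown lid, 41 mm wide, 105 mm high, origin in its underside; leave alone
- spice_b: spice jar, black lid, 41 mm wide, 105 mm high, origin in its underside; leave alone
- mug_b: white mug, 78 mm wide, 97 mm high, origin in its underside; leave alone
Things that resemble listed ones, but are neither listed nor needed, are in the scene too. Leave any orange or purple look-alike of the part that bears cap_center alone.

How it is judged:
By the outcome, as a careful person would: the job done as asked, in the order asked, and still so for the second after the job is handed in, with the robot touching nothing.
It also fails if it takes over 72 s, if anything falls off the work surface, if the arm or the gripper's body presses on something with over 40 N, if the wrist force passes 120 N, or if a joint passes its speed limit or range.

## Working session

There is one attempt and no reset: what is moved stays moved. The work goes in short steps, Python scripts to look and compute and a shell command to move; the robot and the scene stay as the last step left them, time stands still between calls to the robot, and variables do not carry over. Pictures are saved under pics/ and viewed, at most 10 in all, crops included, and the job is handed in when it is done.

```bash
mkdir -p pics; ls; cat > h.py <<'E'
import numpy as np, cv2
from workcell import bot
def cal(n):
    c=bot.calibration(n); f=210/np.tan(np.radians(c["vfov"])/2)
    return f,c["cx"],c["cy"],c["k1"],np.array(c["camera_from_world"])
def ray(c,u,v):
    f,cx,cy,k,T=c
    d=np.array([(u-cx)/f,(v-cy)/f]); s=d.copy()
    for _ in range(30): s=d/(1+k*(s@s))
    R=T[:3,:3]; return -R.T@T[:3,3], R.T@np.array([s[0],s[1],1.])
def onz(c,u,v,z):
    o,d=ray(c,u,v); return o+d*(z-o[2])/d[2]
def proj(c,p):
    f,cx,cy,k,T=c
    q=T[:3,:3]@np.asarray(p)+T[:3,3]; s=q[:2]/q[2]; s=s*(1+k*(s@s)); return f*s[0]+cx,f*s[1]+cy
def two(c1,p1,c2,p2):
    o1,d1=ray(c1,*p1);o2,d2=ray(c2,*p2)
    t=np.linalg.lstsq(np.c_[d1,-d2],o2-o1,rcond=None)[0]
    a,b=o1+t[0]*d1,o2+t[1]*d2; return (a+b)/2,np.linalg.norm(a-b)
def snap(n,fn):
    c=cal(n); im=cv2.cvtColor(bot.camera(n),cv2.COLOR_RGB2BGR); cv2.imwrite('pics/'+fn,im); return c,im
E
python3 - <<'E'
from h import *
a=snap('scene','s1.png')[1];b=snap('side','d1.png')[1]
for n in('scene','side'):
    c=cal(n);print(n,c[:4],-c[4][:3,:3].T@c[4][:3,3])
o=bot.get_obs();print(o)
E
```

```text
pics
scene (np.float64(404.2560946861347), 281.7101418499245, 212.0664039158033, -0.020661123695507273) [-0.10186255 -0.50260146  0.54582847]
side (np.float64(453.4118545644958), 284.072963004019, 204.67469499770715, -0.04095755412844288) [ 0.29357564 -0.75742696  0.64779892]
{'time': 0.1, 'q': array([-6.41143973e+01,  5.00880206e+00,  1.00366307e+01,  9.50993770e+01,
       -1.01331666e-04,  9.00006331e+01]), 'qd': array([-0.06187377,  0.00742334,  0.07307284, -0.0333393 , -0.04528242,
       -0.00102066]), 'joint_efforts': array([ 1.78709150e-03, -5.21561158e+01,  4.65653765e+01,  1.59619987e-02,
        8.72373380e-05, -1.84188400e-05]), 'ee_pos': array([ 0.24002117, -0.49462152,  0.23062461]), 'tcp_rot': array([-1.79928452e+02,  1.02122126e-04,  2.58849697e+01]), 'wrist_force': array([ 0.11382557, -0.03687689,  0.28384941]), 'torque': array([-0.00393408, -0.00073067,  0.02557366]), 'grasp_force': 0.0, 'opening': 0.08553627958241099}
```

View pics/s1.png

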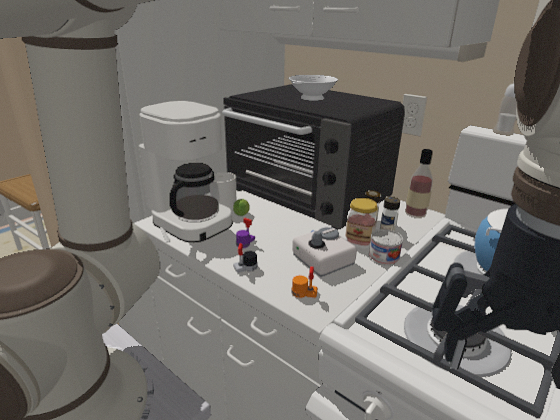

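View pics/d1.png

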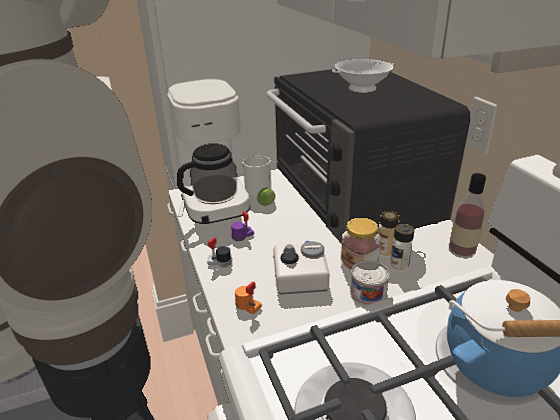

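The scene view shows the black cap near (250,258) with its red key near (240,250), and the stub near (316,240). In the side view they are near (224,254), (212,243) and (290,255). The purple and orange look-alikes are nearby.

```bash
python3 - <<'E'
from h import *
A=cal('scene');B=cal('side')
a=cv2.imread('pics/s1.png');b=cv2.imread('pics/d1.png')
def blobs(im,m,lo=6):
    n,l,s,c=cv2.connectedComponentsWithStats(m.astype(np.uint8)); return [(s[i].tolist(),c[i].round(1).tolist()) for i in range(1,n) if s[i][4]>lo]
for im,x0,y0,x1,y1 in((a,225,210,345,300),(b,195,205,335,320)):
    I=im.astype(int); bl,g,r=I[...,0],I[...,1],I[...,2]
    W=np.zeros(r.shape,bool);W[y0:y1,x0:x1]=1
    print('red',blobs(im,W&(r>120)&(g<60)&(bl<60)))
    print('blk',blobs(im,W&(I.max(2)<55),15))
print(two(A,(250,254),B,(223,250)),two(A,(240,252),B,(212,244)),two(A,(316,235),B,(290,248)))
x=np.hstack([cv2.resize(a[215:315,225:365],None,fx=2.85,fy=4,interpolation=2),cv2.resize(b[205:305,195:335],None,fx=2.85,fy=4,interpolation=2)])
cv2.imwrite('pics/c1.png',x)
E
```

```text
red [([244, 218, 8, 3, 12], [247.2, 219.4]), ([238, 243, 4, 7, 17], [239.6, 246.0]), ([310, 267, 3, 6, 18], [311.0, 269.5])]
blk [([295, 210, 23, 9, 92], [307.7, 212.4]), ([319, 210, 15, 9, 73], [325.9, 212.4]), ([317, 210, 28, 19, 94], [336.8, 221.2]), ([309, 240, 16, 8, 57], [316.9, 244.8]), ([240, 251, 17, 15, 186], [249.4, 258.5])]
red [([243, 212, 5, 4, 10], [245.2, 213.1]), ([208, 238, 8, 5, 8], [211.5, 240.2]), ([246, 282, 8, 7, 22], [249.6, 285.1])]
blk [([310, 205, 25, 31, 305], [325.5, 215.9]), ([195, 215, 48, 9, 101], [212.4, 219.7]), ([212, 250, 19, 12, 129], [222.2, 256.6]), ([281, 254, 17, 10, 83], [289.1, 259.6])]
(array([0.45266214, 0.0501801 , 0.03379437]), np.float64(0.0008869718883625156)) (array([0.43172881, 0.06172172, 0.0463679 ]), np.float64(0.004445849527716052)) (array([ 0.57646753, -0.04420623,  0.06798107]), np.float64(0.0020131795706654107))
```

View pics/c1.png

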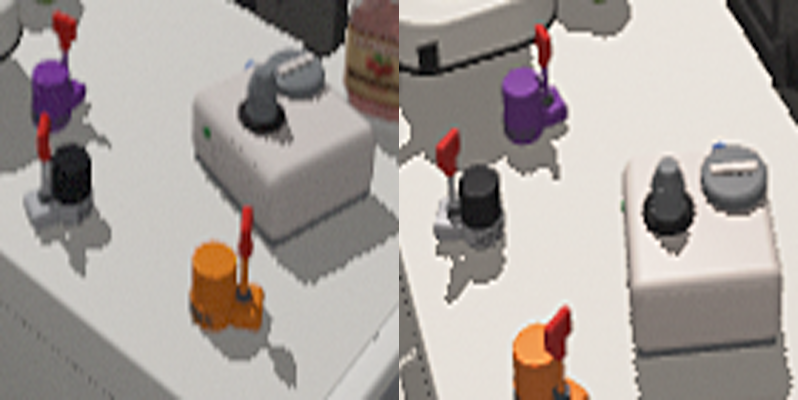

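The cap stands at about (0.452, 0.050) with its key side towards (-0.87, 0.48). The stub is near (0.576, -0.044). I'll move above the cap and look from close by.

```bash
python3 -m crank '[{"gripper":85,"travel":[40,-38,0],"twist":[0,0,0]},{"gripper":85,"travel":[42,-40,0],"twist":[0,0,0]},{"gripper":85,"travel":[42,-40,0],"twist":[0,0,0]},{"gripper":85,"travel":[42,-40,0],"twist":[0,0,0]},{"gripper":85,"travel":[42,-40,0],"twist":[0,0,0]},{"gripper":85,"travel":[42,-40,0],"twist":[0,0,0]},{"gripper":85,"travel":[42,-40,0],"twist":[0,0,0]},{"gripper":85,"travel":[42,-40,0],"twist":[0,0,0]},{"gripper":85,"travel":[42,-40,0],"twist":[0,0,0]},{"gripper":85,"travel":[42,-40,0],"twist":[0,0,0]}]' && python3 -m crank '[{"gripper":85,"travel":[0,0,0],"twist":[0,0,0.16]},{"gripper":85,"travel":[0,0,0],"twist":[0,0,0.16]},{"gripper":85,"travel":[0,0,0],"twist":[0,0,0.16]},{"gripper":85,"travel":[0,0,0],"twist":[0,0,0.16]},{"gripper":85,"travel":[0,0,0],"twist":[0,0,0.16]},{"gripper":85,"travel":[0,0,0],"twist":[0,0,0.16]},{"gripper":85,"travel":[0,0,0],"twist":[0,0,0]},{"gripper":85,"travel":[0,0,0],"twist":[0,0,0]}]'
python3 - <<'E'
from h import *
print({k:bot.get_obs()[k] for k in('q','ee_pos','tcp_rot')})
c,im=snap('wrist','w1.png');print(c[:4],-c[4][:3,:3].T@c[4][:3,3],c[4][:3,:3].round(2))
E
```

```text
time: 1.35
ee_pos: [0.4426, 0.0478, 0.2312]
tcp_rot: [180.0, -0.0, 25.9]
wrist_force: [1.6, -0.8, 1.3]
opening: 0.085
grasp_force: 0.0
time: 2.35
ee_pos: [0.4179, -0.1043, 0.2312]
tcp_rot: [-173.6, 1.6, -18.2]
wrist_force: [0.3, -0.2, 0.4]
opening: 0.085
grasp_force: 0.0
{'q': array([-18.24189131,  -9.76090598,  -4.3826115 ,  97.03098084,
         6.39512704, 179.94221549]), 'ee_pos': array([ 0.41792735, -0.10432185,  0.23123863]), 'tcp_rot': array([-173.60321932,    1.64624924,  -18.18444266])}
(np.float64(370.0474539472351), 279.703472179969, 213.80011702214347, -0.09015499750180624) [ 0.49301672 -0.1450448   0.37122946] [[-0.31 -0.94 -0.11]
 [-0.9   0.26  0.34]
 [-0.29  0.21 -0.93]]
```

View pics/w1.png

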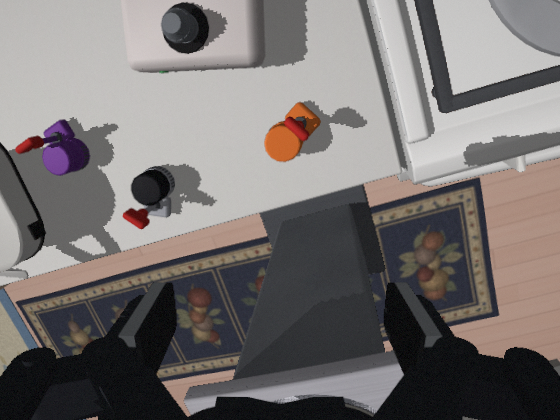

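The wrist view shows the cap top at about (152,186), the red wing at (137,217) and the stub at (181,25). Joint 6 hit its limit because yaw = q1 - q6 + 180, so I'll grasp with the half-turned yaw instead.

```bash
cat >> h.py <<'E'
from scipy.spatial.transform import Rotation as Ro
def go(p,rpy):
    "travel (tool mm) and remaining rotvec (tool, rad) to a target pose"
    o=bot.get_obs();R=Ro.from_euler('xyz',o['tcp_rot'],degrees=True)
    print('travel',(R.inv().apply(np.array(p)-o['ee_pos'])*1000).round(1),'rot',(R.inv()*Ro.from_euler('xyz',rpy,degrees=True)).as_rotvec().round(4))
E
python3 - <<'E'
from h import *
im=cv2.imread('pics/w1.png');c=cal('wrist')
print(onz(c,152,186,.036),onz(c,137,217,.057),onz(c,181,25,.082),onz(c,186,28,.054))
o=bot.get_obs();R=Ro.from_euler('xyz',o['tcp_rot'],degrees=True)
p=-c[4][:3,:3].T@c[4][:3,3]
print('cam in tool',R.inv().apply(p-o['ee_pos']),'fwd',R.inv().apply(c[4][2,:3]))
go([.4,.04,.25],[180,0,151])
go([.4,.04,.25],[180,0,-18.2])
E
```

```text
[0.45249043 0.04350463 0.036     ] [0.43108235 0.06012221 0.057     ] [ 0.56629084 -0.05621194  0.082     ] [ 0.5697119  -0.05081448  0.054     ]
cam in tool [ 0.07997873 -0.00069181 -0.14318221] fwd [-3.12572302e-01 -6.88291614e-04  9.49893722e-01]
travel [ -62.4 -132.2   -2.2] rot [-0.0579 -0.1608 -2.9487]
travel [ -62.4 -132.2   -2.2] rot [-0.1116  0.0287 -0.0003]
```

```bash
python3 -m crank '[{"gripper":85,"travel":[0,0,0],"twist":[-0.1116,0.0287,0]},{"gripper":85,"travel":[0,0,0],"twist":[0,0,-0.18]},{"gripper":85,"travel":[0,0,0],"twist":[0,0,-0.18]},{"gripper":85,"travel":[0,0,0],"twist":[0,0,-0.18]},{"gripper":85,"travel":[0,0,0],"twist":[0,0,-0.18]},{"gripper":85,"travel":[0,0,0],"twist":[0,0,-0.18]},{"gripper":85,"travel":[0,0,0],"twist":[0,0,-0.18]},{"gripper":85,"travel":[0,0,0],"twist":[0,0,-0.18]},{"gripper":85,"travel":[0,0,0],"twist":[0,0,-0.18]},{"gripper":85,"travel":[0,0,0],"twist":[0,0,-0.18]},{"gripper":85,"travel":[0,0,0],"twist":[0,0,-0.18]},{"gripper":85,"travel":[0,0,0],"twist":[0,0,-0.18]}]' && python3 -m crank '[{"gripper":85,"travel":[0,0,0],"twist":[0,0,-0.17]},{"gripper":85,"travel":[0,0,0],"twist":[0,0,-0.17]},{"gripper":85,"travel":[0,0,0],"twist":[0,0,-0.17]},{"gripper":85,"travel":[0,0,0],"twist":[0,0,-0.17]},{"gripper":85,"travel":[0,0,0],"twist":[0,0,-0.17]},{"gripper":85,"travel":[0,0,0],"twist":[0,0,-0.12]},{"gripper":85,"travel":[0,0,0],"twist":[0,0,0]}]'
python3 - <<'E'
from h import *
go([.452,.046,.231],[180,0,151])
E
```

```text
time: 3.9
ee_pos: [0.4128, -0.121, 0.2314]
tcp_rot: [179.7, -0.7, 97.0]
wrist_force: [-0.6, 0.0, -0.3]
opening: 0.0852
grasp_force: 0.0
time: 4.78
ee_pos: [0.4128, -0.1212, 0.2314]
tcp_rot: [179.2, -0.2, 152.1]
wrist_force: [-0.4, -0.8, -0.1]
opening: 0.0853
grasp_force: 0.0
travel [ 43.5 166.1   2.8] rot [ 0.0137 -0.0028  0.0197]
```

```bash
python3 -m crank '[{"gripper":85,"travel":[0,0,0],"twist":[0.0137,-0.0028,0.0197]},{"gripper":85,"travel":[11,41,0],"twist":[0,0,0]},{"gripper":85,"travel":[11,41,0],"twist":[0,0,0]},{"gripper":85,"travel":[11,42,0],"twist":[0,0,0]},{"gripper":85,"travel":[11,42,0],"twist":[0,0,0]},{"gripper":85,"travel":[0,0,0],"twist":[0,0,0]},{"gripper":85,"travel":[0,0,0],"twist":[0,0,0]}]'
python3 - <<'E'
from h import *
print({k:bot.get_obs()[k] for k in('q','ee_pos','tcp_rot')})
c,im=snap('wrist','w2.png')
I=im.astype(int)
m=((I[...,2]>100)&(I[...,1]<60)&(I[...,0]<60)).astype(np.uint8)
n,l,s,ct=cv2.connectedComponentsWithStats(m)
for i in range(1,n):
    if s[i][4]>15: print('red',s[i],ct[i],onz(c,*ct[i],.057))
m=(I.max(2)<70).astype(np.uint8)
n,l,s,ct=cv2.connectedComponentsWithStats(m)
for i in range(1,n):
    if s[i][4]>100: print('blk',s[i],ct[i],onz(c,*ct[i],.036))
E
```

```text
time: 5.65
ee_pos: [0.4546, 0.0443, 0.2313]
tcp_rot: [-180.0, -0.0, 150.9]
wrist_force: [-0.0, -0.2, -1.2]
opening: 0.085
grasp_force: 0.0
{'q': array([ 5.58477235e+00, -7.70157695e+00, -2.34903739e+00,  9.53719458e+01,
       -2.69434214e-02,  3.46990990e+01]), 'ee_pos': array([0.45457092, 0.04431444, 0.23134868]), 'tcp_rot': array([-1.79966801e+02, -6.16877892e-04,  1.50885678e+02])}
red [271 149  25  16 206] [283.06796117 155.83980583] [0.43112539 0.0614512  0.057     ]
red [403 205  20  19 128] [412.9140625 214.0546875] [0.53498955 0.13963635 0.057     ]
red [160 224  16  11  73] [167.90410959 229.42465753] [ 0.43860304 -0.06417831  0.057     ]
red [175 241   5  11  27] [176.96296296 245.22222222] [ 0.45581179 -0.06566105  0.057     ]
red [144 267   8   4  21] [148.0952381 268.0952381] [ 0.46197305 -0.10394392  0.057     ]
red [130 270  25  15 162] [141.19753086 276.83333333] [ 0.46637484 -0.11558554  0.057     ]
blk [    1     0   271   103 12781] [136.08802128  30.30459275] [0.27715042 0.00299039 0.036     ]
blk [ 425    0  135  186 3794] [470.85055351  76.9583553 ] [0.45237017
[... 534 characters left out ...]
08772] [ 0.38136413 -0.13706929  0.036     ]
blk [ 506  201   54   47 1707] [531.60515524 221.80843585] [0.61354153 0.2495568  0.036     ]
blk [  0 219  25  26 277] [  9.09747292 230.19133574] [ 0.36109043 -0.22290457  0.036     ]
blk [ 46 220  40  42 676] [ 63.09911243 239.35798817] [ 0.39805681 -0.17623307  0.036     ]
blk [195 271 105  38 947] [245.35902851 285.65469905] [ 0.53245097 -0.03885382  0.036     ]
blk [    0   283   560   137 42261] [298.35709046 368.75343697] [ 0.65367397 -0.0415154   0.036     ]
blk [234 310  39  36 913] [252.05038335 324.91456736] [ 0.57705947 -0.05721894  0.036     ]
blk [260 343  47  42 323] [273.67182663 357.32817337] [ 0.62593648 -0.05806355  0.036     ]
```

View pics/w2.png

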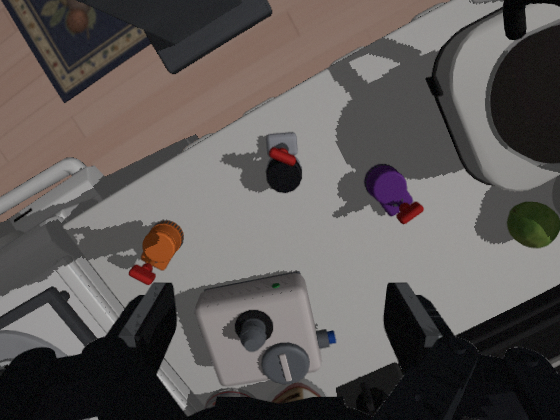

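From above, the cap top is at about (284,174) and the wing at (283,156). The shoulder disc is near (253,328), the lid at (287,364), and the jam jar lies beyond the lid. I'll go down half-way and measure again.

```bash
python3 -m crank '[{"gripper":85,"travel":[4,-5,40],"twist":[0,0,-0.02]},{"gripper":85,"travel":[0,0,40],"twist":[0,0,0]},{"gripper":85,"travel":[0,0,30],"twist":[0,0,0]},{"gripper":85,"travel":[0,0,0],"twist":[0,0,0]},{"gripper":85,"travel":[0,0,0],"twist":[0,0,0]}]'
python3 - <<'E'
from h import *
c,im=snap('wrist','w3.png')
I=im.astype(int)
m=((I[...,2]>100)&(I[...,1]<60)&(I[...,0]<60)).astype(np.uint8)
n,l,s,ct=cv2.connectedComponentsWithStats(m)
for i in range(1,n):
    if s[i][4]>100: print('red',s[i],ct[i],onz(c,*ct[i],.057))
go([.4511,.0512,.01],[180,0,152])
cv2.imwrite('pics/c3.png',cv2.resize(im[60:260,180:380],(600,600)))
E
```

```text
time: 6.32
ee_pos: [0.4493, 0.0413, 0.1229]
tcp_rot: [180.0, 0.1, 152.0]
wrist_force: [0.8, 0.6, 0.9]
opening: 0.0851
grasp_force: 0.0
red [276 182  37  24 432] [294.27777778 193.43287037] [0.43231197 0.06084306 0.057     ]
red [462 264  29  25 248] [476.63709677 276.14919355] [0.53719931 0.14042396 0.057     ]
travel [  3.4   9.2 113.1] rot [0.0012 0.0019 0.0001]
```

View pics/c3.png

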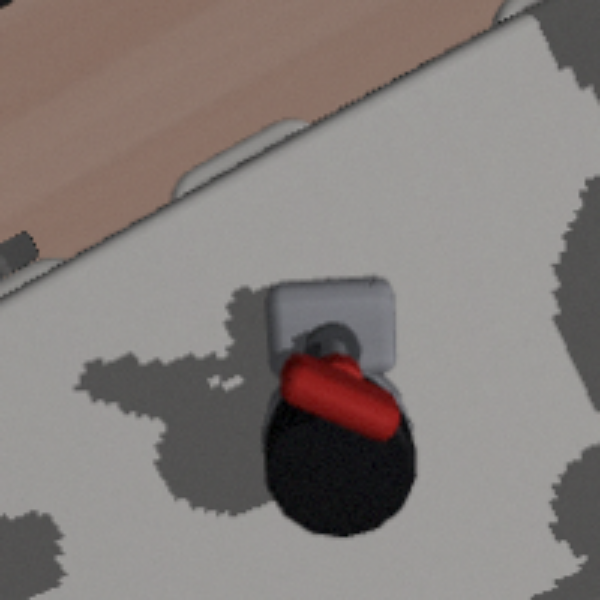

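The crop shows the cap top circle centred at (340,460), which is (293.5,213.4) in the full picture. The housing is square with the image, so the yaw is right to about 2°, and the wing is turned about 27° clockwise.

```bash
python3 - <<'E'
from h import *
c=cal('wrist');p=onz(c,293.5,213.4,.036);k=onz(c,294.3,193.4,.057);print(p,k,np.linalg.norm((p-k)[:2]),np.degrees(np.arctan2(*(k-p)[1::-1])))
p[2]=.010; p[:2]+=.0015*np.array([.883,-.47]); go(p,[180,0,152])
E
```

```text
[0.44984331 0.05247415 0.036     ] [0.43266531 0.06100176 0.057     ] 0.019178208666727606 153.59900517831773
travel [  3.6   9.7 113.1] rot [0.0012 0.0019 0.0001]
```

```bash
python3 -m crank '[{"gripper":85,"travel":[3.5,9.7,0],"twist":[0,0,0]},{"gripper":75,"travel":[0,0,35],"twist":[0,0,0]},{"gripper":75,"travel":[0,0,35],"twist":[0,0,0]},{"gripper":75,"travel":[0,0,30],"twist":[0,0,0]},{"gripper":75,"travel":[0,0,13],"twist":[0,0,0]},{"gripper":75,"travel":[0,0,0],"twist":[0,0,0]}]'; python3 -m crank '[{"gripper":25,"travel":[0,0,0],"twist":[0,0,0]},{"gripper":25,"travel":[0,0,0],"twist":[0,0,0]},{"gripper":25,"travel":[0,0,0],"twist":[0,0,0]},{"gripper":25,"travel":[0,0,0],"twist":[0,0,0]},{"gripper":25,"travel":[0,0,0],"twist":[0,0,0]},{"gripper":25,"travel":[0,0,0],"twist":[0,0,0]},{"gripper":25,"travel":[0,0,0],"twist":[0,0,0]}]' 60
```

```text
time: 7.12
ee_pos: [0.4503, 0.0523, 0.0086]
tcp_rot: [-180.0, -0.0, 152.1]
wrist_force: [-0.6, -0.5, 0.4]
opening: 0.0747
grasp_force: 0.0
time: 8.0
ee_pos: [0.451, 0.052, 0.0097]
tcp_rot: [179.9, 0.1, 152.0]
wrist_force: [-1.1, -0.4, 4.8]
opening: 0.0317
grasp_force: 59.3
```

```bash
python3 -m crank '[{"gripper":25,"travel":[0,0,-15],"twist":[0,0,0]},{"gripper":25,"travel":[0,0,-35],"twist":[0,0,0]},{"gripper":25,"travel":[0,0,-40],"twist":[0,0,0]},{"gripper":25,"travel":[0,0,-40],"twist":[0,0,0]},{"gripper":25,"travel":[0,0,0],"twist":[0,0,0]},{"gripper":25,"travel":[0,0,0],"twist":[0,0,0]}]'
python3 - <<'E'
from h import *
c,im=snap('wrist','w4.png')
A,a=snap('scene','s4.png');B,b=snap('side','d4.png')
cv2.imwrite('pics/c4.png',np.hstack([im[150:400,140:420],cv2.resize(b[190:290,190:302],(280,250))]))
o=bot.get_obs();print(o['ee_pos'],o['wrist_force'])
# shoulder in fixed views and previous wrist view
I=a.astype(int)
for nm,im2,(x0,y0,x1,y1),C in(('scene',a,(300,228,335,258),A),('side',b,(275,240,310,275),B)):
    m=np.zeros(im2.shape[:2],np.uint8);m[y0:y1,x0:x1]=(im2[y0:y1,x0:x1].max(2)<60)
    ys,xs=np.nonzero(m);print(nm,xs.min(),xs.max(),ys.min(),ys.max())
    u=(xs.min()+xs.max())/2; print(onz(C,u,ys.max(),.050))
    print('bbox->',C is A)
E
```

```text
time: 8.75
ee_pos: [0.4501, 0.052, 0.1383]
tcp_rot: [-180.0, -0.0, 152.1]
wrist_force: [-0.0, 0.5, -2.4]
opening: 0.032
grasp_force: 59.8
[0.44963666 0.05192356 0.13730722] [-0.53685588 -0.53474097 -1.98426076]
scene 309 324 235 248
[ 0.55384455 -0.06368855  0.05      ]
bbox-> True
side 281 305 251 263
[ 0.57209555 -0.07080893  0.05      ]
bbox-> False
```

View pics/c4.png

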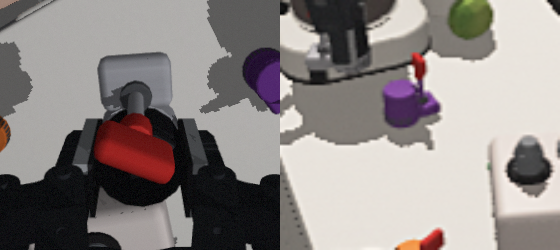

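The cap is held squarely between the pads. Next I'll locate the stub from the earlier high wrist picture, and check where the cap sits in the grip along tool x.

```bash
python3 - <<'E'
from h import *
import json
c4=cal('wrist');o=bot.get_obs();R=Ro.from_euler('xyz',o['tcp_rot'],degrees=True).as_matrix()
Tw=np.eye(4);Tw[:3,:3]=R;Tw[:3,3]=o['ee_pos']; CT=c4[4]@Tw   # camera_from_tool
np.save('CT.npy',CT)
im=cv2.imread('pics/w4.png')
# cap: dark circle bottom edge at column 279 and extents
for u in(262,270,279,288,296):
    print(u,[int(im[v,u].max()) for v in range(335,372,3)])
for d in(-.006,-.003,0,.003,.006):
    h=.0375+.137-.0097-.0375+.036
    print(d,[np.round(proj(c4,o['ee_pos']*[1,1,0]+R@np.array([d+e,0,0])+[0,0,h]),1).tolist() for e in(-.017,0)])
# stub from w2
T2=np.eye(4);T2[:3,:3]=Ro.from_euler('xyz',[-179.967,0,150.886],degrees=True).as_matrix();T2[:3,3]=[.45457,.04431,.23135]
c2=c4[:4]+(CT@np.linalg.inv(T2),)
w=cv2.imread('pics/w2.png'); cam=-c2[4][:3,:3].T@c2[4][:3,3];print(cam,onz(c2,293.5-9.5,174,.036))
for v in range(302,356,3): print(v,' '.join('%3d'%x for x in w[v,222:300:3].max(1)))
E
```

```text
262 [15, 11, 11, 13, 4, 14, 59, 88, 109, 82, 145, 154, 156]
270 [4, 11, 15, 10, 10, 10, 5, 94, 116, 136, 146, 154, 160]
279 [13, 3, 9, 12, 13, 12, 14, 76, 125, 143, 151, 156, 163]
288 [11, 10, 8, 7, 15, 12, 12, 102, 136, 147, 156, 161, 164]
296 [8, 15, 5, 12, 6, 1, 71, 140, 158, 165, 171, 173, 172]
-0.006 [[277.9, 369.8], [277.8, 334.0]]
-0.003 [[277.9, 363.7], [277.8, 327.3]]
0 [[277.9, 357.6], [277.8, 320.5]]
0.003 [[277.9, 351.3], [277.8, 313.6]]
0.006 [[277.8, 344.9], [277.8, 306.6]]
[0.38508862 0.08379558 0.37459771] [0.44943456 0.05252645 0.036     ]
302 100 107 112 115 120 126 127 129 128 131 132 134 134 139 139 138 142 143 143 147 144 147 145 147 147 144
305 124 126 130 132 130 132 134 134 138 139 141 142 142 145 145 146 144 144 144 145 145 147 142 144 145 145
308 132 133 135 136 137 141 140 144 143 145 145 145 144 145 146 144 145 144 144 147 146 144 147 147 145 147
311 139 143 142 144 146 144 145 130  34  11  18  17  19  76 137 146 146 147 145 147 147 147 146 148 145 147
314 144 142 144 146 144 118  44  15  19  21  15  24  21  23  20 116 146 144 146 144 145 147 147 146 146 1
[... 706 characters left out ...]
  79  76  20  45 144 144 145 146 143 144 145 145 145
338 141 140  95  90  89  73  42  35  37  60  68  75  78  79  76  26 145 145 144 142 144 145 143 145 145 146
341 143 139 142 143 142 142 103  30  63  75  78  75  80  80  77 144 146 143 143 146 143 142 137 144 144 145
344 142 144 143 143 142 143 141  38  77  74  79  78  75  75 134 143 145 132  35  31  39  39  45  48  68 133
347 142 143 142 142 142 144 142 137  75  75  75  78  76 128 144  74  38  36  52  68  75  82  86  84  74  63
350 142 145 143 142 142 142 141 143 125  74  75  85 136 130  71  31  46  67  76  79  79  81  81  85  92 105
353 142 143 143 141 142 142 143 143 143 145 142 143 143  99  49  52  68  75  76  75  67  80  80  77  78  84
```

```bash
python3 - <<'E'
from h import *
c4=cal('wrist');CT=np.load('CT.npy')
T2=np.eye(4);T2[:3,:3]=Ro.from_euler('xyz',[-179.967,0,150.886],degrees=True).as_matrix();T2[:3,3]=[.45457,.04431,.23135]
c2=c4[:4]+(CT@np.linalg.inv(T2),);cam=-c2[4][:3,:3].T@c2[4][:3,3]
p=onz(c2,253.3,310.3,.0505);n=(p-cam)[:2];n/=np.linalg.norm(n);s=p[:2]+.02*n;print(p,s)
print(np.linalg.norm((onz(c2,236,327,.053)-onz(c2,272.4,327,.053))[:2]),onz(c2,254.2,327,.053))
# stub top rim far end: bottom of light blob, row 351, u 254.5, z .082, 7.5 mm nearer the camera
p=onz(c2,254.5,351.3,.082);print(p[:2]-.0075*n)
x=np.array([-.883,.47]); 
go([*(s-.001*x),.137],[180,0,152])
E
```

```text
[ 0.5543174  -0.04109317  0.0505    ] [ 0.57040971 -0.0529691 ]
0.03738111744975667 [ 0.57066271 -0.04948266  0.053     ]
[ 0.57201696 -0.04691697]
travel [-1.568e+02 -3.610e+01  1.000e-01] rot [-0.0011 -0.0016  0.001 ]
```

```bash
python3 -m crank '[{"gripper":25,"travel":[-39,-24,0],"twist":[0,0,0]},{"gripper":25,"travel":[-39,-24,0],"twist":[0,0,0]},{"gripper":25,"travel":[-39,-24,0],"twist":[0,0,0]},{"gripper":25,"travel":[-40,-24,0],"twist":[0,0,0]},{"gripper":25,"travel":[0,0,0],"twist":[0,0,0]},{"gripper":25,"travel":[0,0,0],"twist":[0,0,0]}]'
python3 - <<'E'
from h import *
c,im=snap('wrist','w5.png');o=bot.get_obs();print(o['ee_pos'],o['tcp_rot'],proj(c,[.571,-.05,.054]),proj(c,[.571,-.05,.082]))
np.save('T5.npy',c[4])
cv2.imwrite('pics/c5.png',cv2.resize(im[150:300,300:450],(600,600)))
E
```

```text
time: 9.65
ee_pos: [0.5434, -0.1062, 0.1374]
tcp_rot: [-180.0, -0.1, 152.0]
wrist_force: [-0.6, 0.3, -1.4]
opening: 0.0313
grasp_force: 60.0
[ 0.54338776 -0.1058088   0.13783199] [-1.79992119e+02 -7.80078735e-02  1.52072636e+02] (np.float64(374.6646921124664), np.float64(219.99313688874153)) (np.float64(386.33980040354413), np.float64(235.61044022006115))
```

View pics/c5.png

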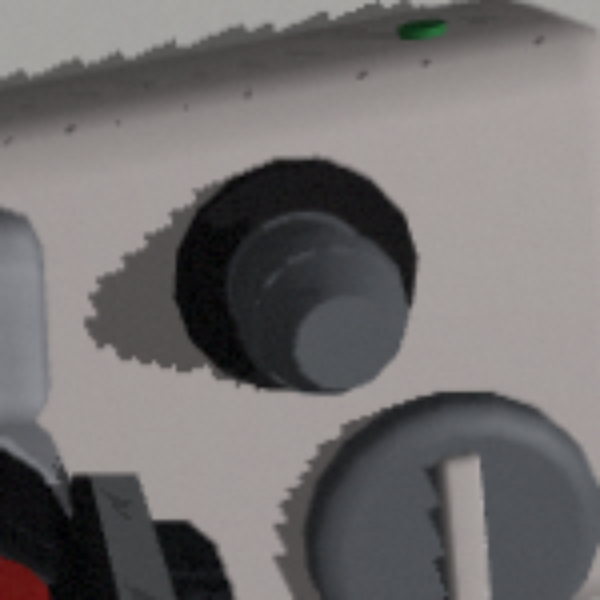

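The crop shows the shoulder disc centred at (296,276) and the stub top at (351,342), which are (374.1,219) and (387.8,235.5) in the full picture.

```bash
python3 - <<'E'
from h import *
c=cal('wrist')
s=[onz(c,374.1,219,.053),onz(c,387.75,235.5,.082)];print(s)
p=np.mean(s,0)[:2];x=np.array([-.883,.47]);print(p)
go([*(p-.001*x),.108],[180,0,152])
E
```

```text
[array([ 0.57082123, -0.04954234,  0.053     ]), array([ 0.57153348, -0.04879515,  0.082     ])]
[ 0.57117736 -0.04916875]
travel [ 0.9 63.1 29.8] rot [-0.0001 -0.0014  0.0013]
```

```bash
python3 -m crank '[{"gripper":25,"travel":[0.5,32,0],"twist":[0,0,0]},{"gripper":25,"travel":[0.4,31,0],"twist":[0,0,0]},{"gripper":25,"travel":[0,0,20],"twist":[0,0,0]},{"gripper":25,"travel":[0,0,10],"twist":[0,0,0]},{"gripper":25,"travel":[0,0,0],"twist":[0,0,0]},{"gripper":25,"travel":[0,0,0],"twist":[0,0,0]}]'
python3 - <<'E'
from h import *
go([.5721,-.0496,.08],[180,0,152])
E
```

```text
time: 10.45
ee_pos: [0.5727, -0.0504, 0.1092]
tcp_rot: [180.0, 0.0, 152.0]
wrist_force: [-0.5, -0.4, -1.5]
opening: 0.0318
grasp_force: 60.1
travel [ 1.   0.4 29.2] rot [0.0004 0.0008 0.0007]
```

```bash
python3 -m crank '[{"gripper":25,"travel":[0.9,0.4,6],"twist":[0,0,0]},{"gripper":25,"travel":[0,0,6],"twist":[0,0,0]},{"gripper":25,"travel":[0,0,5],"twist":[0,0,0]},{"gripper":25,"travel":[0,0,3],"twist":[0,0,0]},{"gripper":25,"travel":[0,0,0],"twist":[0,0,0]}]';python3 -m crank '[{"gripper":25,"travel":[0,0,2],"twist":[0,0,0]},{"gripper":25,"travel":[0,0,2],"twist":[0,0,0]},{"gripper":25,"travel":[0,0,0],"twist":[0,0,0]}]'
```

```text
time: 11.08
ee_pos: [0.572, -0.0495, 0.0881]
tcp_rot: [-180.0, -0.0, 152.1]
wrist_force: [-0.2, -0.0, -1.3]
opening: 0.0315
grasp_force: 60.1
time: 11.45
ee_pos: [0.5716, -0.0498, 0.0846]
tcp_rot: [-180.0, -0.0, 152.0]
wrist_force: [-5.2, -2.1, 3.4]
opening: 0.0319
grasp_force: 60.6
```

```bash
python3 -m crank '[{"gripper":25,"travel":[1,-1.2,0],"twist":[0,0,0]},{"gripper":25,"travel":[0,0,0],"twist":[0,0,0]}]';python3 -m crank '[{"gripper":25,"travel":[0,0,1.5],"twist":[0,0,0]},{"gripper":25,"travel":[0,0,1.5],"twist":[0,0,0]},{"gripper":25,"travel":[0,0,0],"twist":[0,0,0]}]'
```

```text
time: 11.7
ee_pos: [0.5707, -0.0501, 0.0843]
tcp_rot: [180.0, 0.0, 152.1]
wrist_force: [-1.9, -0.9, -1.5]
opening: 0.0321
grasp_force: 60.2
time: 12.08
ee_pos: [0.5703, -0.0504, 0.0809]
tcp_rot: [-180.0, -0.0, 152.0]
wrist_force: [-3.0, -2.6, -1.4]
opening: 0.0317
grasp_force: 60.1
```

```bash
python3 -m crank '[{"gripper":25,"travel":[0.3,-0.7,2],"twist":[0,0,0]},{"gripper":25,"travel":[0,0,2],"twist":[0,0,0]},{"gripper":25,"travel":[0,0,0],"twist":[0,0,0]}]' 80;python3 -m crank '[{"gripper":25,"travel":[0,0,2.5],"twist":[0,0,0]},{"gripper":25,"travel":[0,0,2.5],"twist":[0,0,0]},{"gripper":25,"travel":[0,0,0],"twist":[0,0,0]}]'
```

```text
time: 12.45
ee_pos: [0.5701, -0.0506, 0.0771]
tcp_rot: [180.0, -0.0, 152.1]
wrist_force: [0.8, -2.3, 0.0]
opening: 0.031
grasp_force: 80.8
time: 12.82
ee_pos: [0.5701, -0.0506, 0.0722]
tcp_rot: [180.0, 0.0, 152.1]
wrist_force: [0.3, -2.1, -2.4]
opening: 0.0312
grasp_force: 80.6
```

```bash
python3 -m crank '[{"gripper":25,"travel":[0,0,2.5],"twist":[0,0,0]},{"gripper":25,"travel":[0,0,2],"twist":[0,0,0]}]';python3 -m crank '[{"gripper":25,"travel":[0,0,1.5],"twist":[0,0,0]},{"gripper":25,"travel":[0,0,1],"twist":[0,0,0]}]';python3 -m crank '[{"gripper":25,"travel":[0,0,1],"twist":[0,0,0]},{"gripper":25,"travel":[0,0,0],"twist":[0,0,0]}]'
```

```text
time: 13.08
ee_pos: [0.5701, -0.0506, 0.0678]
tcp_rot: [180.0, 0.0, 152.1]
wrist_force: [-1.1, -2.2, -0.9]
opening: 0.0311
grasp_force: 80.5
time: 13.32
ee_pos: [0.5702, -0.0507, 0.0657]
tcp_rot: [180.0, 0.0, 152.1]
wrist_force: [-2.7, -1.9, 4.7]
opening: 0.0313
grasp_force: 81.6
time: 13.58
ee_pos: [0.5701, -0.0506, 0.0641]
tcp_rot: [180.0, -0.0, 152.1]
wrist_force: [2.3, -0.8, -5.2]
opening: 0.0312
grasp_force: 80.5
```

```bash
for i in 1 2; do python3 -m crank '[{"gripper":25,"travel":[0,0,0.7],"twist":[0,0,0]},{"gripper":25,"travel":[0,0,0],"twist":[0,0,0]}]' | grep -E 'pos|wrist'; done; python3 -c "
from h import *
print([bot.get_obs()['wrist_force'].round(1).tolist() for _ in range(3)])
for _ in range(4): bot.camera('wrist'); print(bot.get_obs()['wrist_force'].round(1),bot.get_obs()['ee_pos'][2])"
```

```text
ee_pos: [0.5701, -0.0506, 0.0638]
wrist_force: [1.6, -2.4, 0.9]
ee_pos: [0.5702, -0.0506, 0.0634]
wrist_force: [-1.8, -1.3, 3.6]
[[-1.8, -1.3, 3.6], [-1.8, -1.3, 3.6], [-1.8, -1.3, 3.6]]
[-0.9 -1.4  3.3] 0.0633655690818474
[-2.6 -1.8  4.1] 0.06336534656880664
[-1.4 -1.8  3.9] 0.0633778696895875
[-1.2 -2.2  2.6] 0.0633226857287831
```

```bash
for i in 1 2; do python3 -m crank '[{"gripper":25,"travel":[0,0,0.8],"twist":[0,0,0]},{"gripper":25,"travel":[0,0,0],"twist":[0,0,0]}]' | grep -E 'pos|wrist'; done
```

```text
ee_pos: [0.5702, -0.0506, 0.0629]
wrist_force: [-2.8, -1.5, 6.5]
ee_pos: [0.5702, -0.0506, 0.0626]
wrist_force: [-4.0, -2.3, 12.2]
```

```bash
python3 -m crank '[{"gripper":25,"travel":[0,0,0.8],"twist":[0,0,0]},{"gripper":25,"travel":[0,0,0],"twist":[0,0,0]}]' | grep -E 'pos|wrist'
```

```text
ee_pos: [0.5702, -0.0507, 0.0623]
wrist_force: [-5.6, -0.9, 14.0]
```

```bash
python3 -m crank '[{"gripper":25,"travel":[0,0,1],"twist":[0,0,0]},{"gripper":25,"travel":[0,0,0],"twist":[0,0,0]},{"gripper":25,"travel":[0,0,0],"twist":[0,0,0]}]' | grep -E 'pos|wrist';python3 -m crank '[{"gripper":60,"travel":[0,0,0],"twist":[0,0,0]},{"gripper":60,"travel":[0,0,0],"twist":[0,0,0]},{"gripper":60,"travel":[0,0,0],"twist":[0,0,0]},{"gripper":60,"travel":[0,0,-20],"twist":[0,0,0]},{"gripper":60,"travel":[0,0,-40],"twist":[0,0,0]},{"gripper":60,"travel":[0,0,-40],"twist":[0,0,0]},{"gripper":60,"travel":[0,0,0],"twist":[0,0,0]},{"gripper":60,"travel":[0,0,0],"twist":[0,0,0]}]'
python3 - <<'E'
from h import *
c,im=snap('wrist','w6.png')
I=im.astype(int)
m=((I[...,2]>100)&(I[...,1]<60)&(I[...,0]<60)).astype(np.uint8)
n,l,s,ct=cv2.connectedComponentsWithStats(m)
for i in range(1,n):
    if s[i][4]>80:
        ys,xs=np.nonzero(l==i);r=cv2.minAreaRect(np.c_[xs,ys].astype(np.int32));print('red',s[i],ct[i],r,onz(c,*ct[i],.111))
b=snap('side','d6.png')[1]
cv2.imwrite('pics/c6.png',np.hstack([im[150:400,140:420],cv2.resize(b[210:290,245:335],(281,250))]))
E
```

```text
ee_pos: [0.5703, -0.0507, 0.0619]
wrist_force: [-7.5, -2.8, 19.9]
time: 16.4
ee_pos: [0.5699, -0.0505, 0.1587]
tcp_rot: [-180.0, -0.0, 152.1]
wrist_force: [-0.3, -0.1, -0.2]
opening: 0.0601
grasp_force: 0.0
red [506  17  28  27 285] [519.30877193  30.11578947] ((519.09619140625, 30.480777740478516), (9.29681396484375, 32.88967514038086), 52.12501525878906) [0.52558622 0.10861016 0.111     ]
red [101 110  37  25 364] [117.50824176 121.85989011] ((117.37429809570312, 122.17636108398438), (38.438385009765625, 11.240546226501465), 27.349876403808594) [ 0.47170286 -0.09195877  0.111     ]
red [256 195  40  26 510] [275.54901961 207.52745098] ((275.6955261230469, 207.49502563476562), (42.146060943603516, 12.99578857421875), 21.161258697509766) [ 0.55041365 -0.04193333  0.111     ]
```

View pics/c6.png

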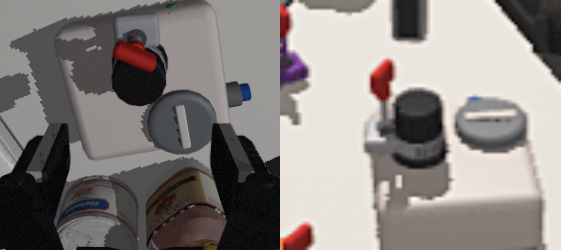

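The cap is seated: contact began at TCP z 0.0635 and I pressed to 20 N. In the picture it stands upright on the shoulder with the wing turned about 24°. Now I'll turn the tool to pinch the wing.

```bash
python3 -m crank '[{"gripper":42,"travel":[0,0,0],"twist":[0,0,-0.165]},{"gripper":42,"travel":[0,0,0],"twist":[0,0,-0.165]},{"gripper":42,"travel":[0,0,0],"twist":[0,0,-0.165]},{"gripper":42,"travel":[0,0,0],"twist":[0,0,-0.165]},{"gripper":42,"travel":[0,0,0],"twist":[0,0,-0.165]},{"gripper":42,"travel":[0,0,0],"twist":[0,0,-0.165]},{"gripper":42,"travel":[0,0,0],"twist":[0,0,-0.165]},{"gripper":42,"travel":[0,0,0],"twist":[0,0,0]},{"gripper":42,"travel":[0,0,0],"twist":[0,0,0]}]'
python3 - <<'E'
from h import *
go([.5495,-.0404,.13],[180,0,218])
c,im=snap('wrist','w7.png')
I=im.astype(int)
m=((I[...,2]>100)&(I[...,1]<60)&(I[...,0]<60)).astype(np.uint8)
n,l,s,ct=cv2.connectedComponentsWithStats(m)
for i in range(1,n):
    if s[i][4]>80:
        ys,xs=np.nonzero(l==i);r=cv2.minAreaRect(np.c_[xs,ys].astype(np.int32));print('red',s[i],ct[i],r,onz(c,*ct[i],.111),onz(c,*ct[i],.115))
E
```

```text
time: 17.62
ee_pos: [0.5698, -0.0506, 0.159]
tcp_rot: [180.0, -0.0, -142.0]
wrist_force: [0.1, -0.1, -0.0]
opening: 0.0416
grasp_force: 0.0
travel [ 9.7 20.5 29. ] rot [ 0.0007 -0.0007  0.0005]
red [299   2  16  43 423] [306.45390071  22.72813239] ((307.4825439453125, 23.36778450012207), (12.786370277404785, 43.01203155517578), 8.426968574523926) [ 0.47306893 -0.10933359  0.111     ] [ 0.47378452 -0.10912318  0.115     ]
red [312 210  12  38 425] [317.71294118 228.2       ] ((317.5, 228.5), (37.0, 11.0), 90.0) [ 0.54992245 -0.0387629   0.111     ] [ 0.5490308  -0.04002835  0.115     ]
red [486 314  24  14 157] [498.46496815 320.2866242 ] ((498.00006103515625, 320.0), (23.25510597229004, 7.155416965484619), 26.56505012512207) [0.52696424 0.09185346 0.111     ] [0.52655272 0.08785644 0.115     ]
```

```bash
python3 -m crank '[{"gripper":42,"travel":[9.3,20.1,20],"twist":[0,0,0]},{"gripper":42,"travel":[0,0,20],"twist":[0,0,0]},{"gripper":42,"travel":[0,0,12],"twist":[0,0,0]},{"gripper":42,"travel":[0,0,9],"twist":[0,0,0]},{"gripper":42,"travel":[0,0,0],"twist":[0,0,0]},{"gripper":42,"travel":[0,0,0],"twist":[0,0,0]}]'; python3 -c "
from h import *
print(bot.get_obs()['torque']);go([.5495,-.0398,.098],[180,0,218])"
```

```text
time: 18.42
ee_pos: [0.5507, -0.0407, 0.0992]
tcp_rot: [-180.0, 0.0, -141.8]
wrist_force: [-0.4, 0.8, -0.4]
opening: 0.042
grasp_force: 0.0
[ 0.00069273  0.04470583 -0.00825841]
travel [0.4 1.4 1.2] rot [-0.0005  0.0006  0.0038]
```

```bash
python3 -m crank '[{"gripper":10,"travel":[0,0,0],"twist":[0,0,0]},{"gripper":10,"travel":[0,0,0],"twist":[0,0,0]},{"gripper":4,"travel":[0,0,0],"twist":[0,0,0]},{"gripper":4,"travel":[0,0,0],"twist":[0,0,0]},{"gripper":4,"travel":[0,0,0],"twist":[0,0,0]}]' 30; python3 -c "
from h import *
print(bot.get_obs()['torque'])"
```

```text
time: 19.05
ee_pos: [0.5504, -0.0406, 0.0988]
tcp_rot: [-180.0, 0.0, -141.8]
wrist_force: [0.5, -1.4, -2.3]
opening: 0.0087
grasp_force: 29.3
[-0.27221664 -0.31723889 -0.01989539]
```

```bash
cat > t.py <<'E'
from h import *
ts=[];fs=[]
for _ in range(3):
    o=bot.get_obs();ts.append(o['torque']);fs.append(o['wrist_force']);bot.camera('wrist')
print(o['time'],'T',np.mean(ts,0).round(3),'F',np.mean(fs,0).round(1),'yaw',o['tcp_rot'].round(1),o['ee_pos'].round(4),o['opening'].round(4),'q6',o['q'][5].round(1))
E
python3 -m crank '[{"gripper":4,"travel":[0,0,0],"twist":[0,0,0.1]},{"gripper":4,"travel":[0,0,0],"twist":[0,0,0.1]},{"gripper":4,"travel":[0,0,0],"twist":[0,0,0.1]},{"gripper":4,"travel":[0,0,0],"twist":[0,0,0]}]'>/dev/null; python3 t.py
python3 -m crank '[{"gripper":4,"travel":[0,0,0],"twist":[0,0,0.1]},{"gripper":4,"travel":[0,0,0],"twist":[0,0,0.1]},{"gripper":4,"travel":[0,0,0],"twist":[0,0,0]}]'>/dev/null; python3 t.py
```

```text
Traceback (most recent call last):
  File "t.py", line 5, in <module>
    print(o['time'],'T',np.mean(ts,0).round(3),'F',np.mean(fs,0).round(1),'yaw',o['tcp_rot'].round(1),o['ee_pos'].round(4),o['opening'].round(4),'q6',o['q'][5].round(1))
                                                                                                                           ^^^^^^^^^^^^^^^^^^
AttributeError: 'float' object has no attribute 'round'
Traceback (most recent call last):
  File "t.py", line 5, in <module>
    print(o['time'],'T',np.mean(ts,0).round(3),'F',np.mean(fs,0).round(1),'yaw',o['tcp_rot'].round(1),o['ee_pos'].round(4),o['opening'].round(4),'q6',o['q'][5].round(1))
                                                                                                                           ^^^^^^^^^^^^^^^^^^
AttributeError: 'float' object has no attribute 'round'
```

```bash
sed -i "s/o\['opening'\].round(4)/round(o['opening'],4)/" t.py; python3 t.py
python3 -m crank '[{"gripper":4,"travel":[0,0,0],"twist":[0,0,0.1]},{"gripper":4,"travel":[0,0,0],"twist":[0,0,0]}]'>/dev/null; python3 t.py
```

```text
20.325 T [ 0.324 -1.098  0.037] F [ 4.9  1.5 -5.4] yaw [-180.     0.  -170.2] [ 0.5506 -0.0406  0.0984] 0.0085 q6 -14.0
20.725 T [ 0.243 -1.14   0.049] F [ 5.2  0.8 -5.4] yaw [-180.     0.  -175.9] [ 0.5506 -0.0406  0.0984] 0.0085 q6 -8.3
```

```bash
python3 -m crank '[{"gripper":4,"travel":[-0.6,0,0],"twist":[0,0,0.1]},{"gripper":4,"travel":[0,0,0],"twist":[0,0,0]}]'>/dev/null; python3 t.py
python3 -m crank '[{"gripper":4,"travel":[0,0,0],"twist":[0,0,0.1]},{"gripper":4,"travel":[0,0,0],"twist":[0,0,0]}]'>/dev/null; python3 t.py
python3 -m crank '[{"gripper":4,"travel":[0,0,0],"twist":[0,0,0.1]},{"gripper":4,"travel":[0,0,0],"twist":[0,0,0]}]'>/dev/null; python3 t.py
```

```text
21.125 T [ 0.58  -0.889  0.061] F [ 4.   2.1 -3.2] yaw [180.    0.  178.3] [ 0.5511 -0.0404  0.0987] 0.0086 q6 -2.5
21.525 T [ 0.888 -0.662  0.085] F [ 2.6  3.4 -1. ] yaw [180.    0.  172.5] [ 0.5511 -0.0402  0.099 ] 0.0086 q6 3.3
21.925 T [ 1.021 -0.72   0.122] F [ 3.   4.7 -0.7] yaw [179.9   0.  166.8] [ 0.551  -0.0402  0.099 ] 0.0085 q6 9.0
```

```bash
python3 -m crank '[{"gripper":40,"travel":[0,0,0],"twist":[0,0,0]},{"gripper":40,"travel":[0,0,0],"twist":[0,0,0]},{"gripper":40,"travel":[0,0,0],"twist":[0,0,0]},{"gripper":40,"travel":[0,0,0],"twist":[0,0,0]}]'; python3 t.py
cat > k.py <<'E'
from h import *
c=cal('wrist');im=cv2.cvtColor(bot.camera('wrist'),cv2.COLOR_RGB2BGR);I=im.astype(int)
m=((I[...,2]>100)&(I[...,1]<60)&(I[...,0]<60)).astype(np.uint8)
n,l,s,ct=cv2.connectedComponentsWithStats(m)
i=1+np.argmax(s[1:,4]);ys,xs=np.nonzero(l==i);o=bot.get_obs();R=Ro.from_euler('xyz',o['tcp_rot'],degrees=True)
p=onz(c,*ct[i],.114);print(s[i],cv2.minAreaRect(np.c_[xs,ys].astype(np.int32)),p,'in tool mm',(R.inv().apply(p-o['ee_pos'])*1000).round(1))
E
python3 k.py
```

```text
time: 22.48
ee_pos: [0.5508, -0.0406, 0.0986]
tcp_rot: [-180.0, -0.0, 166.7]
wrist_force: [0.3, -0.6, -0.5]
opening: 0.0395
grasp_force: 0.0
22.575 T [-0.005  0.013  0.005] F [ 0.1  0.  -0.4] yaw [-180.    -0.   166.7] [ 0.5508 -0.0406  0.0986] 0.0398 q6 9.1
[ 73 104  58  42 700] ((101.75, 126.25), (66.46803283691406, 21.920310974121094), 45.0) [ 0.4675205  -0.08587995  0.114     ] in tool mm [ 70.7 -63.3 -15.4]
```

```bash
sed -i "s/^i=1+np.argmax(s\[1:,4\]);/i=min((j for j in range(1,n) if s[j][4]>80),key=lambda j:abs(ct[j][0]-279));/" k.py; python3 k.py
```

```text
[159 100  20  18  86] ((168.75001525878906, 109.75001525878906), (6.363961219787598, 24.041629791259766), 45.0) [ 0.46911771 -0.05834746  0.114     ] in tool mm [ 75.5 -36.2 -15.4]
```

```bash
sed -i "s/m=((I.*/m=((I[...,2]>40)\&(I[...,2]>2.2*I[...,1])\&(I[...,2]>2.2*I[...,0])).astype(np.uint8)/" k.py; python3 k.py
```

```text
[ 269  267   26   66 1373] ((281.5, 299.5), (65.0, 25.0), 90.0) [ 0.54846312 -0.0388433   0.114     ] in tool mm [  2.8   1.1 -15.4]
```

```bash
python3 -m crank '[{"gripper":40,"travel":[1.5,1.1,0],"twist":[0,0,0]},{"gripper":20,"travel":[0,0,0],"twist":[0,0,0]},{"gripper":4,"travel":[0,0,0],"twist":[0,0,0]},{"gripper":4,"travel":[0,0,0],"twist":[0,0,0]},{"gripper":4,"travel":[0,0,0],"twist":[0,0,0]},{"gripper":4,"travel":[0,0,0],"twist":[0,0,0]}]' >/dev/null; python3 t.py
python3 -m crank '[{"gripper":4,"travel":[0,0,0],"twist":[0,0,0.08]},{"gripper":4,"travel":[0,0,0],"twist":[0,0,0]}]'>/dev/null; python3 t.py
python3 -m crank '[{"gripper":4,"travel":[0,0,0],"twist":[0,0,0.08]},{"gripper":4,"travel":[0,0,0],"twist":[0,0,0]}]'>/dev/null; python3 t.py
```

```text
23.625 T [ 0.075 -0.703  0.006] F [ 3.   0.4 -1.7] yaw [180.    0.  166.7] [ 0.5499 -0.0391  0.0986] 0.0083 q6 9.3
24.025 T [ 0.729 -0.598  0.044] F [ 2.4  2.7 -0.5] yaw [180.   -0.  162.2] [ 0.5497 -0.0388  0.0987] 0.0085 q6 13.7
24.425 T [ 1.05  -0.654  0.106] F [ 2.9  4.6 -0.4] yaw [179.9  -0.  157.6] [ 0.5498 -0.0387  0.0988] 0.0089 q6 18.4
```

```bash
python3 -m crank '[{"gripper":4,"travel":[0,0,0],"twist":[0,0,0.08]},{"gripper":4,"travel":[0,0,0],"twist":[0,0,0]}]'>/dev/null; python3 t.py
python3 -m crank '[{"gripper":4,"travel":[0,0,0],"twist":[0,0,0]},{"gripper":4,"travel":[0,0,0],"twist":[0,0,0]}]'>/dev/null; python3 t.py
```

```text
24.825 T [ 1.165 -0.639  0.112] F [ 2.2  4.8 -0.1] yaw [179.9  -0.  153. ] [ 0.5498 -0.0387  0.0988] 0.0084 q6 22.9
25.225 T [ 1.171 -0.625  0.1  ] F [2.8 4.  0.1] yaw [179.9  -0.  153. ] [ 0.5498 -0.0387  0.0988] 0.0085 q6 22.9
```

```bash
python3 -m crank '[{"gripper":4,"travel":[0,0,0],"twist":[0,0,0.08]},{"gripper":4,"travel":[0,0,0],"twist":[0,0,0]}]'>/dev/null; python3 t.py
python3 -m crank '[{"gripper":4,"travel":[0,0,0],"twist":[0,0,0.08]},{"gripper":4,"travel":[0,0,0],"twist":[0,0,0]}]'>/dev/null; python3 t.py
```

```text
25.625 T [ 1.231 -0.637  0.107] F [2.6 4.8 0.1] yaw [179.9  -0.  148.4] [ 0.5498 -0.0386  0.0988] 0.0088 q6 27.5
26.025 T [ 1.571 -0.987  0.127] F [ 4.5  6.4 -0.8] yaw [179.9  -0.  143.9] [ 0.5502 -0.0384  0.0989] 0.0088 q6 32.1
```

```bash
python3 -m crank '[{"gripper":40,"travel":[0,0,0],"twist":[0,0,0]},{"gripper":40,"travel":[0,0,0],"twist":[0,0,0]},{"gripper":40,"travel":[0,0,0],"twist":[0,0,0]},{"gripper":40,"travel":[0,0,0],"twist":[0,0,0]}]'; python3 k.py
```

```text
time: 26.58
ee_pos: [0.5496, -0.0392, 0.0986]
tcp_rot: [-180.0, -0.0, 143.7]
wrist_force: [-0.5, -0.3, 0.5]
opening: 0.0399
grasp_force: 0.0
[ 273  279   25   67 1357] ((285.0, 312.0), (66.0, 24.0), 90.0) [ 0.55303763 -0.03851348  0.114     ] in tool mm [ -2.3   2.6 -15.5]
```

```bash
python3 -m crank '[{"gripper":60,"travel":[0,0,-30],"twist":[0,0,0]},{"gripper":60,"travel":[0,0,-30],"twist":[0,0,-0.07]},{"gripper":60,"travel":[0,0,0],"twist":[0,0,-0.073]},{"gripper":60,"travel":[0,0,0],"twist":[0,0,0]},{"gripper":60,"travel":[0,0,0],"twist":[0,0,0]}]'
python3 - <<'E'
from h import *
c,im=snap('wrist','w8.png');o=bot.get_obs();print(o['ee_pos'],o['tcp_rot'])
I=im.astype(int)
m=((I[...,2]>100)&(I[...,1]<60)&(I[...,0]<60)).astype(np.uint8)
n,l,s,ct=cv2.connectedComponentsWithStats(m)
for i in range(1,n):
    if s[i][4]>80:
        ys,xs=np.nonzero(l==i);r=cv2.minAreaRect(np.c_[xs,ys].astype(np.int32));print('red',s[i],ct[i],r,onz(c,*ct[i],.111))
a=cv2.imread('pics/w6.png')
cv2.imwrite('pics/c8.png',cv2.resize(np.hstack([a[160:290,215:345],im[160:290,215:345]]),(800,400)))
E
```

```text
time: 27.25
ee_pos: [0.5495, -0.0391, 0.1581]
tcp_rot: [-180.0, -0.0, 151.8]
wrist_force: [-0.6, 0.1, 1.3]
opening: 0.06
grasp_force: 0.0
[ 0.54944782 -0.03910202  0.15810534] [-1.79980476e+02 -4.62013255e-02  1.51865977e+02]
red [501  55  27  27 262] [514.27099237  67.96564885] ((513.9146728515625, 68.26828002929688), (8.745731353759766, 32.952667236328125), 51.34019470214844) [0.52160827 0.11089721 0.111     ]
red [166 118  12  24  86] [173.3255814 129.1744186] ((173.06605529785156, 130.5188751220703), (7.829551696777344, 24.03809928894043), 15.945395469665527) [ 0.46846601 -0.05647236  0.111     ]
red [104 148  33  23 317] [119.8044164  158.64353312] ((119.43807983398438, 158.5435791015625), (35.42203140258789, 9.617454528808594), 28.300756454467773) [ 0.46745729 -0.08982306  0.111     ]
red [280 233  12  42 291] [285.65292096 251.51546392] ((285.5, 253.5), (41.0, 11.0), 90.0) [ 0.55518116 -0.03760391  0.111     ]
```

View pics/c8.png

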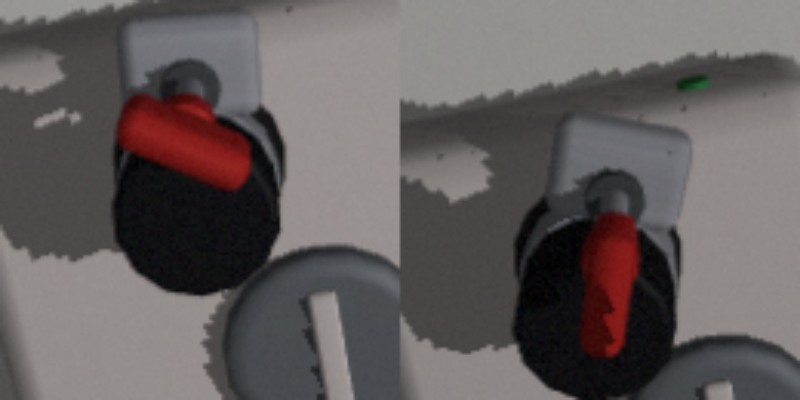

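The right half shows the cap still upright and seated, but turned about 10° clockwise with the key, which moved the key axis to about (0.553, -0.0377). The key is at roughly 1.55 rad relative to the cap. I'll regrasp there.

```bash
python3 -m crank '[{"gripper":42,"travel":[0,0,0],"twist":[0,0,0.143]},{"gripper":42,"travel":[0,0,0],"twist":[0,0,0]}]' >/dev/null; python3 -c "
from h import *
go([.553,-.0378,.0985],[180,0,143.7])"
```

```text
travel [-2.1  3.1 59.7] rot [-0.0003 -0.0006  0.0009]
```

```bash
python3 -m crank '[{"gripper":42,"travel":[-2.1,2.9,20],"twist":[0,0,0]},{"gripper":42,"travel":[0,0,20],"twist":[0,0,0]},{"gripper":42,"travel":[0,0,12],"twist":[0,0,0]},{"gripper":42,"travel":[0,0,7.5],"twist":[0,0,0]},{"gripper":42,"travel":[0,0,0],"twist":[0,0,0]},{"gripper":42,"travel":[0,0,0],"twist":[0,0,0]}]'>/dev/null; python3 k.py; python3 -m crank '[{"gripper":20,"travel":[0,0,0],"twist":[0,0,0]},{"gripper":4,"travel":[0,0,0],"twist":[0,0,0]},{"gripper":4,"travel":[0,0,0],"twist":[0,0,0]},{"gripper":4,"travel":[0,0,0],"twist":[0,0,0]},{"gripper":4,"travel":[0,0,0],"twist":[0,0,0]}]' >/dev/null; python3 t.py
python3 -m crank '[{"gripper":4,"travel":[0,0,0],"twist":[0,0,0.08]},{"gripper":4,"travel":[0,0,0],"twist":[0,0,0]}]'>/dev/null; python3 t.py
```

```text
[ 265  272   26   66 1368] ((277.5, 304.5), (65.0, 25.0), 90.0) [ 0.55305267 -0.03840026  0.114     ] in tool mm [  0.1  -0.5 -14.1]
29.075 T [-0.027 -0.036 -0.037] F [-0.2 -0.2  2.2] yaw [180.    0.  143.7] [ 0.5532 -0.038   0.0993] 0.0087 q6 32.3
29.475 T [ 0.37  -0.344  0.057] F [1.1 1.8 2.6] yaw [180.    0.  139.3] [ 0.5533 -0.0378  0.0993] 0.0087 q6 36.8
```

```bash
python3 -m crank '[{"gripper":4,"travel":[0,0,0],"twist":[0,0,0.08]},{"gripper":4,"travel":[0,0,0],"twist":[0,0,0]}]'>/dev/null; python3 t.py
python3 -m crank '[{"gripper":4,"travel":[0,0,0],"twist":[0,0,0.08]},{"gripper":4,"travel":[0,0,0],"twist":[0,0,0]}]'>/dev/null; python3 t.py
```

```text
29.875 T [ 0.945 -0.596  0.124] F [2.  4.2 2.3] yaw [180.   -0.  134.7] [ 0.5534 -0.0377  0.0992] 0.0088 q6 41.4
30.275 T [ 1.248 -0.855  0.092] F [3.5 4.6 2.3] yaw [179.9  -0.  130.1] [ 0.5534 -0.0376  0.0992] 0.0084 q6 46.0
```

```bash
python3 -m crank '[{"gripper":4,"travel":[0,0,0],"twist":[0,0,0.08]},{"gripper":4,"travel":[0,0,0],"twist":[0,0,0]}]'>/dev/null; python3 t.py
python3 -m crank '[{"gripper":4,"travel":[0,0,0],"twist":[0,0,0.08]},{"gripper":4,"travel":[0,0,0],"twist":[0,0,0]}]'>/dev/null; python3 t.py
```

```text
30.675 T [ 1.39  -0.83   0.145] F [3.  5.7 1.9] yaw [179.9  -0.  125.5] [ 0.5534 -0.0375  0.0992] 0.0087 q6 50.6
31.075 T [ 1.685 -0.925  0.187] F [3.6 7.3 2.4] yaw [179.9  -0.  121. ] [ 0.5535 -0.0373  0.0992] 0.0087 q6 55.1
```

```bash
python3 -m crank '[{"gripper":40,"travel":[0,0,0],"twist":[0,0,0]},{"gripper":40,"travel":[0,0,0],"twist":[0,0,0]},{"gripper":40,"travel":[0,0,0],"twist":[0,0,0]},{"gripper":40,"travel":[0,0,0],"twist":[0,0,0]}]' >/dev/null; python3 k.py;python3 t.py
```

```text
[ 271  273   26   66 1401] ((283.5, 305.5), (65.0, 25.0), 90.0) [ 0.55450307 -0.03665989  0.114     ] in tool mm [  0.5   2.  -15. ]
31.775 T [ 0.019 -0.006 -0.009] F [-0.1  0.  -0.1] yaw [-180.    -0.   120.8] [ 0.5531 -0.0381  0.0991] 0.0402 q6 55.2
```

```bash
python3 -m crank '[{"gripper":30,"travel":[0.3,1.9,0],"twist":[0,0,0]},{"gripper":20,"travel":[0,0,0],"twist":[0,0,0]},{"gripper":4,"travel":[0,0,0],"twist":[0,0,0]},{"gripper":4,"travel":[0,0,0],"twist":[0,0,0]},{"gripper":4,"travel":[0,0,0],"twist":[0,0,0]},{"gripper":4,"travel":[0,0,0],"twist":[0,0,0]}]' >/dev/null; python3 t.py
python3 -m crank '[{"gripper":4,"travel":[0,0,0],"twist":[0,0,0.07]},{"gripper":4,"travel":[0,0,0],"twist":[0,0,0]}]'>/dev/null; python3 t.py
```

```text
32.675 T [ 0.206 -0.095  0.102] F [0.1 0.6 0.8] yaw [180.    0.  120.8] [ 0.5546 -0.0368  0.0992] 0.0089 q6 55.4
33.075 T [ 0.648 -0.338  0.061] F [1.6 3.  1.3] yaw [180.   -0.  116.9] [ 0.5548 -0.0366  0.0992] 0.009 q6 59.3
```

```bash
python3 -m crank '[{"gripper":4,"travel":[0,0,0],"twist":[0,0,0.07]},{"gripper":4,"travel":[0,0,0],"twist":[0,0,0]}]'>/dev/null; python3 t.py
```

```text
33.475 T [ 0.989 -0.712  0.105] F [2.7 4.5 0.5] yaw [179.9  -0.  112.9] [ 0.5549 -0.0365  0.0992] 0.0088 q6 63.3
```

```bash
python3 -m crank '[{"gripper":4,"travel":[0,0,0],"twist":[0,0,0.07]},{"gripper":4,"travel":[0,0,0],"twist":[0,0,0]}]'>/dev/null; python3 t.py; python3 -m crank '[{"gripper":4,"travel":[0,0,0],"twist":[0,0,0.05]},{"gripper":4,"travel":[0,0,0],"twist":[0,0,0]}]'>/dev/null; python3 t.py
```

```text
33.875 T [ 1.234 -1.027  0.166] F [ 4.1  5.5 -0.1] yaw [179.9  -0.  108.9] [ 0.5551 -0.0363  0.0993] 0.0091 q6 67.3
34.275 T [ 1.164 -0.886  0.184] F [3.6 4.6 0. ] yaw [179.9  -0.  106. ] [ 0.555  -0.0363  0.0993] 0.0089 q6 70.2
```

```bash
python3 -m crank '[{"gripper":40,"travel":[0,0,0],"twist":[0,0,0]},{"gripper":40,"travel":[0,0,0],"twist":[0,0,0]},{"gripper":40,"travel":[0,0,0],"twist":[0,0,0]},{"gripper":40,"travel":[0,0,0],"twist":[0,0,0]}]' >/dev/null; python3 k.py;python3 t.py
```

```text
[ 268  272   29   66 1482] ((281.8551940917969, 304.5379333496094), (65.6512222290039, 26.77724266052246), 86.633544921875) [ 0.55562205 -0.035486    0.114     ] in tool mm [  1.1   1.5 -14.9]
34.975 T [-0.014  0.027 -0.012] F [0.5 0.3 0. ] yaw [180.    0.  105.9] [ 0.5546 -0.0368  0.0991] 0.0404 q6 70.3
```

```bash
python3 -m crank '[{"gripper":30,"travel":[0.6,1.4,0],"twist":[0,0,-0.05]},{"gripper":20,"travel":[0,0,0],"twist":[0,0,0]},{"gripper":4,"travel":[0,0,0],"twist":[0,0,0]},{"gripper":4,"travel":[0,0,0],"twist":[0,0,0]},{"gripper":4,"travel":[0,0,0],"twist":[0,0,0]},{"gripper":4,"travel":[0,0,0],"twist":[0,0,0]}]' 50 >/dev/null; python3 t.py
python3 -m crank '[{"gripper":4,"travel":[0,0,0],"twist":[0,0,0.06]},{"gripper":4,"travel":[0,0,0],"twist":[0,0,0]}]'>/dev/null; python3 t.py;python3 -m crank '[{"gripper":4,"travel":[0,0,0],"twist":[0,0,0.06]},{"gripper":4,"travel":[0,0,0],"twist":[0,0,0]}]'>/dev/null; python3 t.py
```

```text
35.875 T [0.673 0.017 0.094] F [-0.2  2.8  2. ] yaw [180.   -0.  108.8] [ 0.5558 -0.0357  0.0992] 0.0081 q6 67.5
36.275 T [ 0.951 -0.399  0.067] F [1.9 4.1 1.5] yaw [180.   -0.  105.4] [ 0.556  -0.0356  0.0992] 0.0081 q6 70.9
36.675 T [ 1.216 -0.605  0.112] F [2.7 5.6 1.1] yaw [179.9  -0.  102. ] [ 0.5561 -0.0355  0.0992] 0.008 q6 74.3
```

```bash
python3 -m crank '[{"gripper":4,"travel":[0,0,0],"twist":[0,0,0.05]},{"gripper":4,"travel":[0,0,0],"twist":[0,0,0]}]'>/dev/null; python3 t.py;python3 -m crank '[{"gripper":4,"travel":[0,0,0],"twist":[0,0,0.05]},{"gripper":4,"travel":[0,0,0],"twist":[0,0,0]}]'>/dev/null; python3 t.py
```

```text
37.075 T [ 1.382 -0.895  0.157] F [3.8 6.3 0.9] yaw [179.9  -0.   99.1] [ 0.5563 -0.0354  0.0993] 0.0082 q6 77.2
37.475 T [ 1.476 -0.927  0.165] F [3.7 5.9 0.8] yaw [ 1.799e+02 -1.000e-01  9.630e+01] [ 0.5564 -0.0353  0.0993] 0.0081 q6 80.1
```

```bash
python3 -m crank '[{"gripper":40,"travel":[0,0,0],"twist":[0,0,0]},{"gripper":40,"travel":[0,0,0],"twist":[0,0,0]},{"gripper":40,"travel":[0,0,0],"twist":[0,0,0]},{"gripper":40,"travel":[0,0,0],"twist":[0,0,0]}]' >/dev/null; python3 k.py;python3 t.py
```

```text
[ 270  269   27   67 1416] ((282.92987060546875, 301.97418212890625), (66.1966781616211, 25.295799255371094), 88.40885925292969) [ 0.5571955  -0.03355868  0.114     ] in tool mm [  2.2   1.7 -14.9]
38.175 T [-0.001  0.016 -0.021] F [-0.2 -0.3 -0.4] yaw [180.    0.   96.2] [ 0.5558 -0.0359  0.0991] 0.0402 q6 80.1
```

```bash
python3 -m crank '[{"gripper":30,"travel":[1.2,1.6,0],"twist":[0,0,-0.025]},{"gripper":20,"travel":[0,0,0],"twist":[0,0,0]},{"gripper":4,"travel":[0,0,0],"twist":[0,0,0]},{"gripper":4,"travel":[0,0,0],"twist":[0,0,0]},{"gripper":4,"travel":[0,0,0],"twist":[0,0,0]},{"gripper":4,"travel":[0,0,0],"twist":[0,0,0]}]' 50 >/dev/null; python3 t.py
python3 -m crank '[{"gripper":4,"travel":[0,0,0],"twist":[0,0,0.06]},{"gripper":4,"travel":[0,0,0],"twist":[0,0,0]}]'>/dev/null; python3 t.py;python3 -m crank '[{"gripper":4,"travel":[0,0,0],"twist":[0,0,0.06]},{"gripper":4,"travel":[0,0,0],"twist":[0,0,0]}]'>/dev/null; python3 t.py
```

```text
39.075 T [0.435 0.191 0.11 ] F [-1.1  2.5  2.2] yaw [180.   -0.   97.6] [ 0.5573 -0.0344  0.0992] 0.0081 q6 78.8
39.475 T [ 0.698 -0.134  0.099] F [-0.   3.5  2. ] yaw [180.   -0.   94.3] [ 0.5574 -0.0343  0.0992] 0.008 q6 82.2
39.875 T [ 1.108 -0.407  0.118] F [1.7 5.4 2.5] yaw [180.   -0.   90.9] [ 0.5575 -0.0343  0.0992] 0.0082 q6 85.6
```

```bash
python3 -m crank '[{"gripper":4,"travel":[0,0,0],"twist":[0,0,0.06]},{"gripper":4,"travel":[0,0,0],"twist":[0,0,0]}]'>/dev/null; python3 t.py;python3 -m crank '[{"gripper":4,"travel":[0,0,0],"twist":[0,0,0.05]},{"gripper":4,"travel":[0,0,0],"twist":[0,0,0]}]'>/dev/null; python3 t.py
```

```text
40.275 T [ 1.114 -0.671  0.118] F [2.5 4.4 0.6] yaw [180.   -0.   87.4] [ 0.5575 -0.0342  0.0992] 0.008 q6 89.1
40.675 T [ 1.194 -0.882  0.156] F [3.8 5.8 1.2] yaw [180.   -0.   84.5] [ 0.5576 -0.0341  0.0992] 0.0082 q6 91.9
```

```bash
python3 -m crank '[{"gripper":40,"travel":[0,0,0],"twist":[0,0,0]},{"gripper":40,"travel":[0,0,0],"twist":[0,0,0]},{"gripper":40,"travel":[0,0,0],"twist":[0,0,0]},{"gripper":40,"travel":[0,0,0],"twist":[0,0,0]}]' >/dev/null; python3 k.py
python3 -m crank '[{"gripper":40,"travel":[0,0,-30],"twist":[0,0,0]},{"gripper":40,"travel":[0,0,-40],"twist":[0,0,0]},{"gripper":40,"travel":[55,0,-20],"twist":[0,0,0]},{"gripper":40,"travel":[0,0,0],"twist":[0,0,0]},{"gripper":40,"travel":[0,0,0],"twist":[0,0,0]}]'
python3 - <<'E'
from h import *
r={}
for n in('scene','side'):
    c,im=snap(n,n+'9.png');I=im.astype(int)
    m=((I[...,2]>60)&(I[...,2]>2*I[...,1])&(I[...,2]>2*I[...,0])).astype(np.uint8)
    e=proj(c,[.557,-.033,.111]);k,l,s,ct=cv2.connectedComponentsWithStats(m)
    i=min((j for j in range(1,k) if s[j][4]>5),key=lambda j:np.hypot(*(ct[j]-e)));print(n,e,ct[i],s[i]);r[n]=(c,ct[i])
print(two(*r['scene'],*r['side']))
E
```

```text
[ 267  271   27   66 1422] ((280.0, 303.5), (65.0, 26.0), 90.0) [ 0.55778486 -0.0329547   0.114     ] in tool mm [  1.7   0.4 -14.9]
time: 41.9
ee_pos: [0.5624, 0.0203, 0.1887]
tcp_rot: [-180.0, 0.0, 84.5]
wrist_force: [0.4, 0.0, -1.2]
opening: 0.0396
grasp_force: 0.0
scene (np.float64(307.8856375354459), np.float64(219.7825393976105)) [308.58461538 220.43076923] [305 215   9  12  65]
side (np.float64(279.030372552615), np.float64(231.015121134065)) [279.53703704 231.92592593] [277 226   6  13  54]
(array([ 0.55741302, -0.03475813,  0.10976548]), np.float64(6.862494879347477e-05))
```

```bash
python3 -c "
from workcell import bot
print(bot.job_done())"
```

```text
the job is handed in; nothing more can be done
None
```

I handed the job in: the blanking cap sits on the shoulder (pressed to about 20 N) and the band key was turned clockwise until it clearly stiffened, to about 0.16 N m (an estimated 30–40 N on the stub, not measured after the last release), then let go with the arm clear; the cap swivelled about 25° as I tightened it.

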